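# Seat an adapter plate on the studs of a mounting base

### The arm

A 6-joint arm with a two-finger parallel gripper is mounted at the origin on a cart in front of the work surface, level with it; the furniture and walls round the work are solid. World frame = base frame: x ahead of the robot, y to its left, z up, the work surface at z = 0. Lengths are in m, angles in degrees, forces in N, time in s.
With the tool pointing down it reaches from about 0.25 to 0.725 m from the base axis. Payload 9.7 kg.
Tool frame: the origin (TCP) lies at the very end of the fingers, on their centre line; the grasp point (between the pads) lies tcp_to_grasp behind it (tcp_to_grasp is the distance from the TCP to the grasp point, in m); z points along the fingers, y is the direction in which the jaws open and shut (so a half turn about z gives the same grasp; the last joint's range is limited). The gripper opens to 85 mm and grips with 20 to 120 N. Pads are 22 mm wide; open, the fingers measure 114 mm over their backs; the gripper's body (76 mm by 85 mm) begins 54 mm behind the grasp point. The pads swing forward as they close: fully open they stand 13 mm farther back than shut.
Start: joints at [-76.203, 4.979, 10.078, 95.1, 0, 90], TCP at [0.131, -0.534, 0.231] pointing down, gripper open.
Joint ranges: [-179.16, 179.16], [-48.56, 103.87], [-65.8, 70.77], [-126.05, 130.52], [-82.76, 87.17], [-180, 180]. Speed limits (degrees/s): [127.2, 127.2, 147.25, 180, 180, 180].

### API

Orientations are given as [roll, pitch, yaw] about the fixed x, y, z axes, in that order (R = Rz(yaw) Ry(pitch) Rx(roll)).
In Python, from workcell import * gives the robot as it stands. The module is installed in compiled form; this text tells all that it offers.
- The arm moves only by the shell command python3 -m pendant 'ROWS' [FORCE]. ROWS is JSON, a list of rows, each a list of 3 entries, a list of its own where there are three numbers: the opening in per cent of the stroke, from 0 (shut) to 100 (fully open), then the shift along the world's x, y, z in mm, then the turn, a rotation vector about the world's x, y, z in degrees. A call has 1 to 20 rows; each row is the pose to reach, as a shift and turn from the pose measured when the call began; what a row does not reach only later rows make up. A row lasts 1/8 s, in which the tool goes at most 62.5 mm and 10.7 degrees, less where a joint would pass 70% of its speed; a pose out of reach is approached as far as the arm can. A call with a gripper value outside its range is refused whole. The fingers move at their own pace and stop on an object; FORCE is the grip in N (left out, the last holds). Time passes only in rows, so rows that repeat a pose let the fingers close. It gives the time, the measured TCP pose, the force and the opening at its end, in the units of the state.
- get_obs(): the state, without advancing time (a new reading comes with each control period).
- camera(name): name is "scene" or "top" or "wrist"; returns a dict with "img" (480x640x3 uint8, red, green, blue), "fx", "fy", "cx", "cy" (pixels), "cam_to_world" (4x4, takes a point from camera to world coordinates); the wrist camera has in their place "T_tool_cam" (4x4, takes a point from camera to tool coordinates, whose origin is the TCP and whose axes are the flange's). Camera axes: x right, y down, z forward; pixel columns grow to the right and rows downward; lengths in m; the calibration is good to about 2 mm. A picture is of the moment at which its call begins: read the wrist's pose just before it. There is no depth.
- job_done(): hands the job in, once; it reports no verdict.
Trained networks look in a picture, given as the dict that the camera call returned (one of the last four; its "shot" number tells which), for a name from the list of things; names that differ only in an ending like _2 or _b are one class to them, and where a whole thing is asked for, a point or a joint stands for the part that bears it (a point fixed in the world has none). Each returns a list of dicts, best first, with "confidence" (0 to 1); they miss things now and then, are a little off and sometimes report something else, mostly with a low value. They report only what shows in the picture. A call takes as long as a camera call.
- regions_of(picture, label): "region" (480x640 bool, what is visible of it).
- pinpoint(picture, label): "position" ([x, y, z] in m, in world coordinates, good to about 4 mm: a listed point, or the origin of a listed thing).
The state is a dict: "time": time; "q": joint angles; "qd": joint speeds; "joint_efforts": joint torques, N m; "ee_pos": TCP position; "tcp_rot": TCP orientation; "wrist_force": force on the tool from outside, world axes, zero at the start; "torque": the same for the moment, N m; "opening": finger opening in m.
Only numpy, scipy, OpenCV 4.12 (cv2) and the standard library are available. Lean on these libraries where they do the work, as an engineer would, in place of code of your own. Each camera call takes 0.05 s, during which the arm holds its last target. There are 200 camera calls.

### The job

Pick the aluminium adapter plate up off the table by its grip block, lay it, with its length along the slot of the mounting base, on the tops of the base's two studs off to one side of where it fits, and slide it gently across the slot over the studs until you feel its two holes drop over them, so that it sits down fully flush on the base; then let go. The studs may stand anywhere across the slot's width, so feel for them, and keep pushes and presses on the base below about 30 N. Leave the other things on the table where they are.

Things in the scene. Friction and masses are not known exactly. Their poses are not given: they have to be found in the camera images.
- adapter_plate: Loose aluminium plate, 100 (x) x 70 (y) x 8 mm thick, 0.25 kg +-30 %, flat on the table. Origin: centre of its underside, z up. Two oblong through holes at x = -36 and +36 mm, y = 0, each 17 mm (x) x 12.5 mm (y). A grip block stands in its middle. Half a turn about z makes no difference.
- plate_grip (a point): Middle of the top face of the plate's grip block, 45 mm above the plate's underside. The block is 40 mm (plate's x) x 24 mm (y) and rises 37 mm from the plate; grasp it across the 24 mm, fingers closing along the plate's y. Axes as the plate's.
- mount_base: Aluminium base fixed to the table, 124 mm (x) x 120 mm (y), flat deck 20 mm above the origin (centre of its underside), z up. A 42 mm wide slot in the deck, along x and centred on y = 0, leaves the studs' bar free to be set along y. The plate fits with its x along the base's x (either way round), its underside then on the deck, 20 mm above the origin.
- slot_middle (a point): Middle of the slot, at deck height. In the slot a dark bar along x carries two round steel studs, 10 mm diameter, at x = -36 and +36 mm, tops 7 mm above the deck. The bar is clamped at an unmeasured y from -12 to +12 mm, the same for both studs; it holds against 60 N. Play in the plate's holes: 1.25 mm each way along y, 3.5 mm along x. Axes as the base's.
- mouse_a: Black computer mouse, 112 x 60 x 36 mm, a bystander between the base and the plate. Origin at the centre of its underside.
- screw_tin: Round grey metal tin, 66 mm diameter, 27 mm high, a bystander on the left. Origin at the centre of its underside.
- post_holder: Black optical post holder with a thumb screw, 50 x 54 x 51 mm, a bystander on the left. Origin at the centre of its underside.
- cell_block: Black block with small wells, 45 x 74 x 18 mm, a bystander on the right. Origin at the centre of its underside.
- tape_roll: Roll of black tape lying flat, 58 mm diameter, 19 mm high, a bystander on the right. Origin at the centre of its underside.
- fork_clamp: Black U-shaped clamping fork, 62 x 28 x 10 mm, lying near the front edge of the table, a bystander. Origin at the centre of its underside.

How it is judged:
By the outcome, as a careful person would: the job done as asked, in the order asked, and still so for the second after the job is handed in, with the robot touching nothing.
It also fails if it takes over 72 s, if anything falls off the work surface, if the arm or the gripper's body presses on something with over 40 N, if the wrist force passes 120 N, or if a joint passes its speed limit or range.

## Working session

There is one attempt and no reset: what is moved stays moved. The work goes in short steps, Python scripts to look and compute and a shell command to move; the robot and the scene stay as the last step left them, time stands still between calls to the robot, and variables do not carry over. Pictures are saved under pics/ and viewed, about 8 in all and at most 12, crops included, and the job is handed in when it is done.

```bash
mkdir -p pics; python3 - <<'E'
from workcell import *
import cv2,numpy as np
o=get_obs();print({k:np.round(v,3).tolist() for k,v in o.items()})
try: print(tcp_to_grasp)
except Exception as e: print(e)
for n in("top","scene"):
    p=camera(n);cv2.imwrite(f"pics/{n}1.png",p["img"][:,:,::-1])
    for l in("adapter_plate","plate_grip","mount_base","slot_middle","mouse_a","screw_tin","post_holder","cell_block","tape_roll","fork_clamp"):
        r=pinpoint(p,l)
        print(n,l,[(np.round(d["position"],4).tolist(),round(d["confidence"],2)) for d in r[:2]])
    if n=="top":
        print(p["fx"],p["cx"],p["cy"],np.round(p["cam_to_world"],3).tolist())
        for l in("adapter_plate","mount_base"):
            r=regions_of(p,l)
            if r:
                c=np.argwhere(r[0]["region"])[:,::-1].astype(np.float32);print(l,cv2.minAreaRect(c))
E
```

```text
{'time': 0.0, 'q': [-76.203, 5.013, 10.035, 95.099, 0.001, 90.0], 'qd': [0.018, 0.04, 0.021, 0.018, -0.064, -0.019], 'joint_efforts': [-0.004, -52.039, 46.48, 0.016, -0.0, 0.0], 'ee_pos': [0.131, -0.534, 0.231], 'tcp_rot': [-179.922, -0.001, 13.797], 'wrist_force': [0.368, -0.068, -0.772], 'torque': [-0.011, -0.004, -0.02], 'opening': 0.085}
0.0187
top adapter_plate [([0.457, -0.2148, -0.0013], 0.57)]
top plate_grip [([0.4619, -0.2154, 0.0466], 0.71)]
top mount_base [([0.4782, 0.1519, 0.0029], 0.96)]
top slot_middle [([0.4794, 0.149, 0.0198], 0.88), ([0.5104, -0.0005, 0.0038], 0.57)]
top mouse_a [([0.5118, -0.0013, -0.0004], 0.94)]
top screw_tin [([0.4841, 0.3953, -0.0003], 0.67)]
top post_holder [([0.4803, 0.4822, -0.0021], 0.93)]
top cell_block [([0.4669, -0.3973, 0.0002], 0.77), ([0.5141, -0.499, 0.0019], 0.2)]
top tape_roll [([0.5121, -0.499, 0.0016], 0.77)]
top fork_clamp [([0.4147, -0.0053, 0.0001], 0.7)]
588.9927567800861 314.26867678123455 243.01799325763207 [[-0.025, -0.99, 0.136, 0.269], [-1.0, 0.024, -0.007, 0.007], [0.004, -0.136, -0.991, 1.569], [0.0, 0.0, 0.0, 1.0]]
adapter_plate ((392.8918762207031, 250.85134887695312), (37.811763763427734, 26.468236923217773), 80.53767395019531)
mount_base ((257.133056640625, 245.88992309570312), (46.550357818603516, 48.17866516113281), 16.699241638183594)
scene adapter_plate [([0.4593, -0.2135, -0.0003], 0.79)]
scene plate_grip [([0.4596, -0.211, 0.0465], 0.77)]
scene mount_base [([0.4759, 0.1468, 0.0039], 0.89), ([0.485, 0.4824, 0.0001], 0.5)]
scene slot_middle [([0.48, 0.1468, 0.0214], 0.91)]
scene mouse_a [([0.5086, 0.0034, -0.002], 0.72)]
scene screw_tin [([0.488, 0.3971, 0.0015], 0.7)]
scene post_holder [([0.4829, 0.4825, 0.0019], 0.8)]
scene cell_block [([0.4796, 0.1462, 0.017], 0.43)]
scene tape_roll []
scene fork_clamp [([0.4115, -0.004, 0.0015], 0.47)]
```

View pics/top1.png

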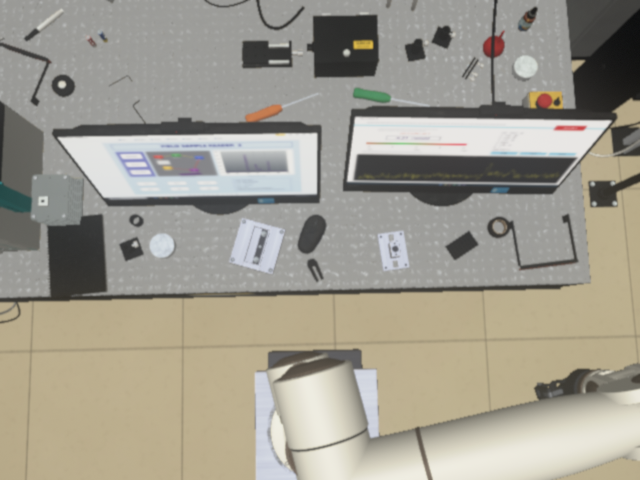

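The top picture shows the plate at (393,251), its long side nearly along world x. The base is at (257,246), with its slot tilted from (264,228) to (250,265). The networks agree with this, so I'm moving above the plate.

```bash
python3 -m pendant '[[100,[50,60,10],[0,0,0]],[100,[100,115,10],[0,0,0]],[100,[145,165,10],[0,0,0]],[100,[190,215,10],[0,0,-4]],[100,[235,265,10],[0,0,-4]],[100,[275,315,10],[0,0,-4]],[100,[275,315,10],[0,0,-4]],[100,[275,315,10],[0,0,-4]],[100,[275,315,10],[0,0,-4]]]'
cat > h.py <<'E'
from workcell import *
import cv2,numpy as np
from scipy.spatial.transform import Rotation as R
def look(name):
    o=get_obs();p=camera("wrist")
    T=np.eye(4);T[:3,:3]=R.from_euler("xyz",o["tcp_rot"],degrees=True).as_matrix();T[:3,3]=o["ee_pos"]
    p["C"]=T@p["T_tool_cam"];cv2.imwrite(f"pics/{name}.png",p["img"][:,:,::-1])
    print("t",round(o["time"],2),"pos",np.round(o["ee_pos"],4),"rot",np.round(o["tcp_rot"],2),"F",np.round(o["wrist_force"],1))
    return p
def w(p,uv,z):
    uv=np.atleast_2d(uv).astype(float);d=np.c_[(uv[:,0]-p["cx"])/p["fx"],(uv[:,1]-p["cy"])/p["fy"],np.ones(len(uv))]@p["C"][:3,:3].T
    c=p["C"][:3,3];return c+d*((z-c[2])/d[:,2])[:,None]
def rect(p,label,z):
    r=regions_of(p,label)
    if not r: print("no region");return
    c=np.argwhere(r[0]["region"])[:,::-1];q=w(p,c,z)[:,:2]
    print(label,"conf",round(r[0]["confidence"],2),"px",c.min(0),c.max(0),"rect mm",cv2.minAreaRect((q*1000).astype(np.float32)))
E
python3 - <<'E'
from h import *
p=look("w1");rect(p,"adapter_plate",.008)
for l in("adapter_plate","plate_grip"): print([(np.round(d["position"],4).tolist(),round(d["confidence"],2)) for d in pinpoint(p,l)[:2]])
E
```

```text
time: 2.33
ee_pos: [0.406, -0.2192, 0.2413]
tcp_rot: [180.0, 0.0, 9.8]
wrist_force: [-0.1, -0.1, -0.6]
opening: 0.0855
t 2.33 pos [ 0.406  -0.2192  0.2413] rot [1.7999e+02 2.0000e-02 9.8300e+00] F [-0.1 -0.1 -0.6]
adapter_plate conf 0.7 px [285  85] [365 200] rect mm ((457.0838623046875, -213.51589965820312), (101.63605499267578, 72.05785369873047), 6.6866841316223145)
[([0.4547, -0.2196, -0.0038], 0.7)]
[([0.4556, -0.2148, 0.0433], 0.82)]
```

View pics/w1.png

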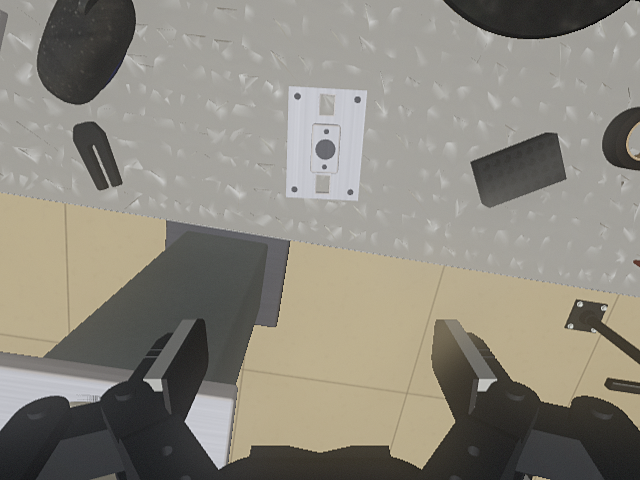

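The wrist picture shows the plate clear of its neighbours, with the grip block at (325,148) and the holes at (327,104) and (322,184). Its yaw is about 6.7° and its size matches. Next I descend and grasp.

```bash
python3 -m pendant '[[100,[25,2,-50],[0,0,-3]],[100,[50,5,-105],[0,0,-3]],[100,[50,5,-160],[0,0,-3]],[100,[50,5,-200],[0,0,-3]],[100,[50,5,-224],[0,0,-3]],[100,[50,5,-224],[0,0,-3]],[0,[50,5,-224],[0,0,-3]],[0,[50,5,-224],[0,0,-3]],[0,[50,5,-224],[0,0,-3]],[0,[50,5,-224],[0,0,-3]],[0,[50,5,-224],[0,0,-3]],[0,[50,5,-224],[0,0,-3]]]' 60
```

```text
time: 4.03
ee_pos: [0.4561, -0.2152, 0.0183]
tcp_rot: [179.9, -0.1, 6.7]
wrist_force: [-1.1, 0.2, 6.2]
opening: 0.0228
```

```bash
python3 -m pendant '[[0,[0,0,30],[0,0,0]],[0,[-10,0,80],[0,0,0]],[0,[-20,20,130],[0,0,0]],[0,[-40,70,170],[0,0,-5]],[0,[-60,125,210],[0,0,-10]],[0,[-86,180,232],[0,0,-15]],[0,[-86,240,232],[0,0,-20]],[0,[-86,300,232],[0,0,-25]],[0,[-86,345,232],[0,0,-25]],[0,[-86,363,232],[0,0,-25]],[0,[-86,363,232],[0,0,-25]],[0,[-86,363,232],[0,0,-25]],[0,[-86,363,232],[0,0,-25]]]'
python3 - <<'E'
from h import *
p=look("w2");rect(p,"mount_base",.02)
for l in("mount_base","slot_middle","adapter_plate"): print(l,[(np.round(d["position"],4).tolist(),round(d["confidence"],2)) for d in pinpoint(p,l)[:2]])
E
```

```text
time: 5.65
ee_pos: [0.3178, -0.0718, 0.2502]
tcp_rot: [-177.4, 0.0, -15.0]
wrist_force: [-0.4, 0.3, -2.4]
opening: 0.0231
t 5.65 pos [ 0.3178 -0.0718  0.2502] rot [-1.7736e+02  1.0000e-02 -1.4980e+01] F [-0.4  0.3 -2.4]
mount_base conf 0.85 px [ 0 15] [135 163] rect mm ((476.20953369140625, 144.1549072265625), (130.03173828125, 124.41082763671875), 73.13127136230469)
mount_base [([0.4807, 0.1455, 0.0007], 0.85)]
slot_middle [([0.4794, 0.1452, 0.02], 0.68)]
adapter_plate [([0.3204, -0.0749, 0.2313], 0.88)]
```

View pics/w2.png

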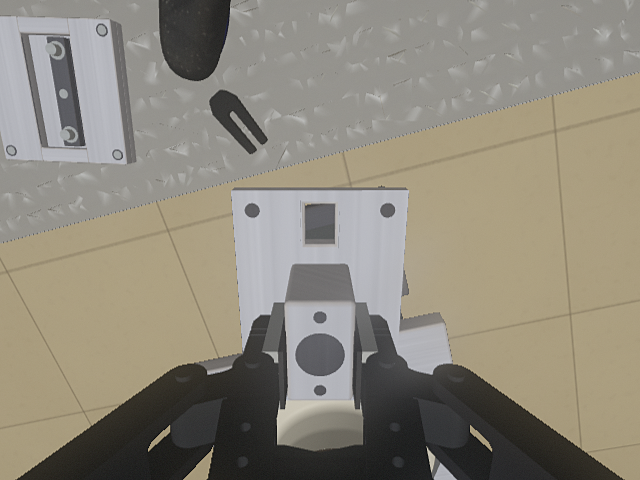

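The plate is held squarely: grip block at (320,330), near hole at (320,223). The base is in the upper left, with studs at about (55,48) and (69,133), on the bar toward the right (−y) side of the slot. The arm fell short of its target, so I'll move closer and level the tool.

```bash
python3 -c "
from h import *
print(np.round(get_obs()['q'],1))"
python3 -m pendant '[[0,[20,55,0],[-1,0,0]],[0,[40,110,0],[-2.5,0,-1]],[0,[50,165,0],[-2.5,0,-2]],[0,[60,220,0],[-2.5,0,-2]],[0,[60,220,0],[-2.5,0,-2]],[0,[60,220,0],[-2.5,0,-2]],[0,[60,220,0],[-2.5,0,-2]],[0,[60,220,0],[-2.5,0,-2]]]'
python3 - <<'E'
from h import *
print(np.round(get_obs()['q'],1))
p=look("w3");rect(p,"mount_base",.02)
for l in("mount_base","slot_middle","adapter_plate"): print(l,[(np.round(d["position"],4).tolist(),round(d["confidence"],2)) for d in pinpoint(p,l)[:2]])
E
```

```text
[-15.1 -24.7 -13.4 101.4   2.6 179.9]
time: 6.9
ee_pos: [0.3269, -0.065, 0.2503]
tcp_rot: [-177.1, -0.6, -13.6]
wrist_force: [0.6, -0.2, -3.1]
opening: 0.0233
[-13.7 -24.4 -13.1 100.6   2.9 179.9]
t 6.9 pos [ 0.3269 -0.065   0.2503] rot [-177.11   -0.62  -13.65] F [ 0.6 -0.2 -3.1]
mount_base conf 0.66 px [ 0 19] [147 168] rect mm ((476.1529541015625, 144.98690795898438), (129.80963134765625, 123.87130737304688), 73.01315307617188)
mount_base [([0.4781, 0.1464, 0.0007], 0.58)]
slot_middle [([0.4811, 0.1447, 0.022], 0.94)]
adapter_plate [([0.3278, -0.07, 0.2326], 0.6)]
```

View pics/w3.png

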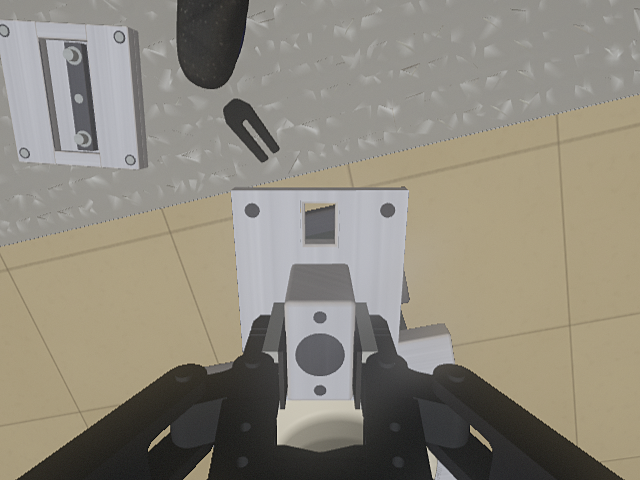

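Joint 6 is at its +180° limit, which caused the shortfall. I'll unwind it the other way (+yaw) while moving across. The studs show at (72,54) and (82,139), right of the slot's middle.

```bash
python3 -m pendant '[[0,[10,10,0],[0,0,10]],[0,[20,20,0],[0,0,20]],[0,[30,30,0],[0,0,30]],[0,[40,40,0],[0,0,40]],[0,[50,50,0],[0,0,50]],[0,[60,60,0],[0,0,60]],[0,[65,70,0],[0,0,70]],[0,[70,80,0],[0,0,80]],[0,[70,90,0],[0,0,90]],[0,[70,100,0],[0,0,100]],[0,[70,110,0],[0,0,110]],[0,[70,120,0],[0,0,120]],[0,[70,130,0],[0,0,130]],[0,[70,140,0],[0,0,140]],[0,[70,150,0],[0,0,150]],[0,[70,160,0],[0,0,160]],[0,[70,165,0],[0,0,165]],[0,[70,165,0],[0,0,165]],[0,[70,165,0],[0,0,165]]]'
python3 - <<'E'
from h import *
o=get_obs();print(np.round(o['q'],1))
Rm=R.from_euler("xyz",o["tcp_rot"],degrees=True)
for y in (-120,-60,-17): print(y,np.round((R.from_euler("xyz",[180,0,y],degrees=True)*Rm.inv()).as_rotvec(degrees=True),2))
E
```

```text
time: 9.52
ee_pos: [0.397, 0.0999, 0.2502]
tcp_rot: [-177.1, -0.6, 151.2]
wrist_force: [0.3, 0.5, -2.6]
opening: 0.0234
[ 15.3 -11.2  -3.3 100.3  -1.7  44.1]
-120 [ 3.27  0.21 88.72]
-60 [  3.32   2.21 148.7 ]
-17 [  -2.49   -3.58 -168.2 ]
```

```bash
python3 -m pendant '[[0,[-2,5,0],[0,0,10]],[0,[-4,10,0],[0,0,20]],[0,[-6,15,0],[0,0,30]],[0,[-8,20,0],[0,0,40]],[0,[-10,25,0],[1,0,50]],[0,[-15,30,0],[1,0,60]],[0,[-20,35,0],[2,0,70]],[0,[-25,40,0],[3,0,80]],[0,[-30,45,0],[3.3,0.3,90]],[0,[-30,45,0],[3.3,0.5,100]],[0,[-30,45,0],[3.3,0.8,110]],[0,[-30,45,0],[3.3,1.2,120]],[0,[-30,45,0],[3.3,1.6,130]],[0,[-30,45,0],[3.3,2,140]],[0,[-30,45,0],[3.3,2.2,148]],[0,[-30,45,0],[3.3,2.2,148]]]'
python3 -m pendant '[[0,[0,0,0],[0,0,10]],[0,[0,0,0],[0,0,20]],[0,[0,0,0],[0,0,30]],[0,[0,0,0],[0,0,40]],[0,[0,0,0],[0,0,44]],[0,[0,0,0],[0,0,44]]]'
python3 - <<'E'
from h import *
print(np.round(get_obs()['q'],1))
p=look("w4");rect(p,"mount_base",.02)
for l in("mount_base","slot_middle","adapter_plate","plate_grip"): print(l,[(np.round(d["position"],4).tolist(),round(d["confidence"],2)) for d in pinpoint(p,l)[:2]])
E
```

```text
time: 11.52
ee_pos: [0.3671, 0.1447, 0.2502]
tcp_rot: [180.0, -0.0, -60.9]
wrist_force: [-0.1, 0.0, -2.7]
opening: 0.0233
time: 12.28
ee_pos: [0.3671, 0.1445, 0.2502]
tcp_rot: [180.0, -0.0, -17.1]
wrist_force: [0.4, -0.4, -2.2]
opening: 0.0232
[  21.5  -15.6   -6.8   98.8   -0.  -141.4]
t 12.28 pos [0.3671 0.1445 0.2502] rot [ 1.7999e+02 -2.0000e-02 -1.7100e+01] F [ 0.4 -0.4 -2.2]
mount_base conf 0.6 px [205   3] [348 156] rect mm ((477.00775146484375, 149.09878540039062), (121.2748031616211, 124.95045471191406), 73.33009338378906)
mount_base [([0.4787, 0.1458, 0.0016], 0.61)]
slot_middle [([0.4803, 0.1447, 0.0209], 0.96)]
adapter_plate [([0.3648, 0.1395, 0.2298], 0.87)]
plate_grip [([0.3665, 0.1415, 0.2762], 0.81)]
```

View pics/w4.png

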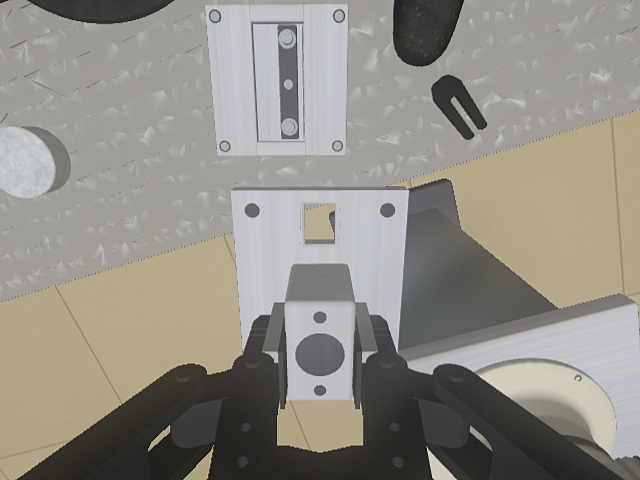

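```bash
python3 - <<'E'
import cv2
i=cv2.imread("pics/w4.png")[0:165,200:355];cv2.imwrite("pics/c4.png",cv2.resize(i,None,fx=3.6,fy=3.6,interpolation=cv2.INTER_CUBIC))
E
```

```text
(no output)
```

View pics/c4.png

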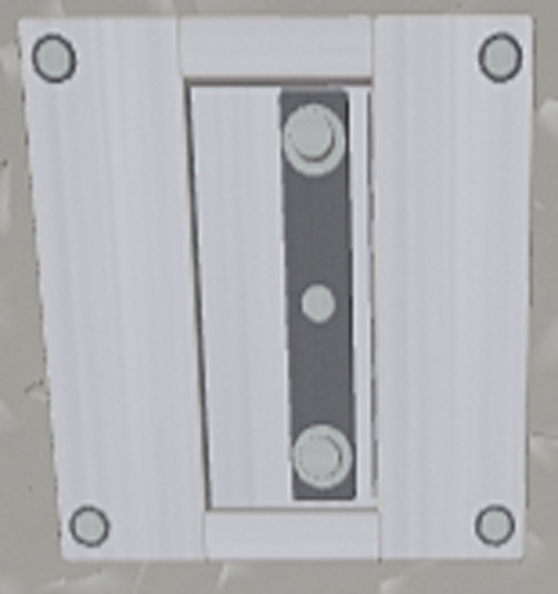

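The crop shows the deck outline, the corner screws, the slot, and both stud tops at crop (313,132) and (320,456). The studs sit clearly toward −y. Next I turn these into base-frame numbers.

```bash
python3 - <<'E'
from h import *
p=look("w5")
f=lambda a:np.array(a)/3.6+[200,0]
D=w(p,f([(20,18),(533,14),(522,557),(62,557)]),.02)[:,:2]*1000
H=w(p,f([(54,58),(500,57),(495,526),(89,526)]),.02)[:,:2]*1000
S=w(p,f([(313,132),(320,456)]),.027)[:,:2]*1000
L=w(p,f([(184,80),(207,508),(373,80),(379,508)]),.02)[:,:2]*1000
for n,q in(("deck",D),("holes",H)):
    print(n,q.mean(0).round(1),[round(float(np.degrees(np.arctan2(*(q[a]-q[b])[::-1]))),1) for a,b in((0,3),(1,2))],"across",[round(float(np.degrees(np.arctan2(*(q[a]-q[b])[::-1])))-90,1) for a,b in((0,1),(3,2))], [round(float(np.linalg.norm(q[a]-q[b])),1) for a,b in((0,3),(1,2),(0,1),(3,2))])
print("studs",S.round(1),np.linalg.norm(S[0]-S[1]),np.degrees(np.arctan2(*(S[0]-S[1])[::-1])),"slot mid",L.mean(0).round(1))
y=np.radians(-17.1);B=np.array([[np.cos(y),np.sin(y)],[-np.sin(y),np.cos(y)]])
c=D.mean(0)
print("in base frame: studs",((S-c)@B.T).round(1),"slot",((L-c)@B.T).round(1))
tcp=get_obs()["ee_pos"]
P=w(p,[(232,188),(408,188)],tcp[2]-.0103)[:,:2]*1000
print("plate front corners in tool frame (base-like axes)",((P-tcp[:2]*1000)@B.T).round(1))
Hh=w(p,[(302,203),(339,203),(339,244),(302,244)],tcp[2]-.0103)[:,:2]*1000
print("hole",((Hh-tcp[:2]*1000)@B.T).round(1))
E
```

```text
t 12.57 pos [0.3671 0.1446 0.2502] rot [ 1.800e+02 -2.000e-02 -1.694e+01] F [-0.1 -0.7 -2.8]
deck [477.3 149.3] [-17.0, -16.9] across [-16.5, -16.9] [122.4, 123.2, 118.8, 119.1]
holes [477.  149.3] [-16.8, -16.7] across [-16.8, -16.9] [106.4, 106.6, 104.1, 104.4]
studs [[509.4 130.7]
 [440.4 151.8]] 72.23218886893306 -17.00833638236541 slot mid [476.8 149.1]
in base frame: studs [[ 36.2  -8.3]
 [-36.1  -8.4]] slot [[ 48.2  22.2]
 [-49.2  21.3]
 [ 48.3 -22.1]
 [-49.  -22.8]]
plate front corners in tool frame (base-like axes) [[ 51.3  35.4]
 [ 51.6 -33.9]]
hole [[45.4  7.9]
 [45.4 -6.8]
 [28.2 -7.2]
 [28.2  8.1]]
```

Base centre is (477.1,149.3) mm with yaw −16.9°. The studs read y≈−8.4 mm in the base frame at spacing 72.2 mm, as specified. I'll approach with the plate at base y=+1, about 9 mm to the +y side of the studs, hovering about 8 mm above them.

```bash
python3 -m pendant '[[0,[30,1,-15],[0,0,0]],[0,[70,3,-40],[0,0,0]],[0,[100,5,-75],[0,0,0]],[0,[109,5.4,-115],[0,0,0]],[0,[109,5.4,-155],[0,0,0]],[0,[109,5.4,-180],[0,0,0]],[0,[109,5.4,-197],[0,0,0]],[0,[109,5.4,-197],[0,0,0]],[0,[109,5.4,-197],[0,0,0]],[0,[109,5.4,-197],[0,0,0]]]'
python3 - <<'E'
from h import *
p=look("w6")
E
```

```text
time: 13.88
ee_pos: [0.4767, 0.1503, 0.0544]
tcp_rot: [-179.9, -0.1, -16.9]
wrist_force: [-0.0, -0.3, -2.6]
opening: 0.0228
t 13.88 pos [0.4767 0.1503 0.0544] rot [-1.7994e+02 -1.1000e-01 -1.6920e+01] F [-0.  -0.3 -2.6]
```

View pics/w6.png

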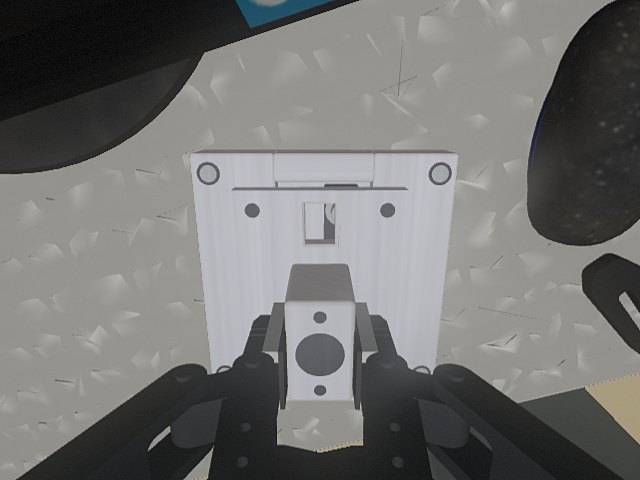

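The plate is aligned over the base. The stud just shows at the right edge of the front hole (333,212), as planned. Now I lower it onto the studs.

```bash
python3 -m pendant '[[0,[0,0,-2],[0,0,0]],[0,[0,0,-4],[0,0,0]],[0,[0,0,-6],[0,0,0]],[0,[0,0,-7],[0,0,0]],[0,[0,0,-7],[0,0,0]],[0,[0,0,-7],[0,0,0]]]'
python3 -m pendant '[[0,[0,0,-0.5],[0,0,0]],[0,[0,0,-1],[0,0,0]],[0,[0,0,-1],[0,0,0]]]'
python3 -m pendant '[[0,[0,0,-0.5],[0,0,0]],[0,[0,0,-1],[0,0,0]],[0,[0,0,-1],[0,0,0]]]'
```

```text
time: 14.68
ee_pos: [0.4766, 0.1502, 0.0473]
tcp_rot: [-179.9, -0.1, -16.9]
wrist_force: [0.7, -0.4, -2.1]
opening: 0.023
time: 15.05
ee_pos: [0.4766, 0.1502, 0.0463]
tcp_rot: [-180.0, -0.1, -16.9]
wrist_force: [0.8, -0.9, -2.7]
opening: 0.0228
time: 15.42
ee_pos: [0.4766, 0.1502, 0.0453]
tcp_rot: [-179.9, -0.1, -16.9]
wrist_force: [0.6, -0.4, -1.8]
opening: 0.0228
```

```bash
python3 -m pendant '[[0,[0,0,-0.5],[0,0,0]],[0,[0,0,-0.8],[0,0,0]],[0,[0,0,-0.8],[0,0,0]]]'

```

```text
time: 15.8
ee_pos: [0.4767, 0.1503, 0.0452]
tcp_rot: [-179.9, -0.1, -16.9]
wrist_force: [-3.5, -0.2, 5.3]
opening: 0.0228
```

Contact at TCP z=45.2 mm, as predicted for the stud tops. Now I slide toward −y of the base with a light press.

```bash
for i in 1 2; do python3 -m pendant '[[0,[-0.15,-0.5,-0.6],[0,0,0]],[0,[-0.3,-1,-0.6],[0,0,0]],[0,[-0.45,-1.45,-0.6],[0,0,0]],[0,[-0.6,-1.9,-0.6],[0,0,0]],[0,[-0.6,-1.9,-0.6],[0,0,0]]]'; done
```

```text
time: 16.42
ee_pos: [0.4768, 0.1489, 0.0452]
tcp_rot: [-179.8, -0.2, -16.9]
wrist_force: [-0.1, 2.9, 5.0]
opening: 0.0229
time: 17.05
ee_pos: [0.4768, 0.1474, 0.0452]
tcp_rot: [-179.8, -0.3, -16.9]
wrist_force: [-0.1, 3.1, 5.0]
opening: 0.023
```

```bash
for i in 1 2; do python3 -m pendant '[[0,[-0.5,-0.5,-0.6],[0,0,0]],[0,[-0.9,-1,-0.6],[0,0,0]],[0,[-1.2,-1.45,-0.6],[0,0,0]],[0,[-1.3,-1.9,-0.6],[0,0,0]],[0,[-1.3,-1.9,-0.6],[0,0,0]]]'; done
```

```text
time: 17.68
ee_pos: [0.4762, 0.1457, 0.0452]
tcp_rot: [-179.7, -0.3, -16.9]
wrist_force: [0.6, 1.9, 5.2]
opening: 0.0225
time: 18.3
ee_pos: [0.4755, 0.144, 0.0451]
tcp_rot: [-179.6, -0.4, -16.9]
wrist_force: [0.8, 1.6, 5.7]
opening: 0.0227
```

```bash
for i in 1 2; do python3 -m pendant '[[0,[-0.2,-0.5,-0.6],[-0.1,0.2,0]],[0,[-0.4,-0.9,-0.6],[-0.2,0.3,0]],[0,[-0.5,-1.3,-0.6],[-0.2,0.3,0]],[0,[-0.5,-1.6,-0.6],[-0.2,0.3,0]],[0,[-0.5,-1.6,-0.6],[-0.2,0.3,0]]]'; done
```

```text
time: 18.92
ee_pos: [0.4752, 0.1423, 0.0445]
tcp_rot: [-179.9, -0.2, -16.9]
wrist_force: [0.6, 0.3, 0.8]
opening: 0.0227
time: 19.55
ee_pos: [0.4747, 0.1407, 0.0439]
tcp_rot: [179.8, 0.0, -16.9]
wrist_force: [-1.0, -0.5, -2.4]
opening: 0.0233
```

The support vanished (force back to −2.4, z dropping), about 9–10 mm along, as expected. Now I lower it without any sideways motion.

```bash
for i in 1 2; do python3 -m pendant '[[0,[0,0,-0.5],[0.1,0,0]],[0,[0,0,-1],[0.1,0,0]],[0,[0,0,-1.5],[0.1,0,0]],[0,[0,0,-1.5],[0.1,0,0]]]'; done
```

```text
time: 20.05
ee_pos: [0.4746, 0.1406, 0.0423]
tcp_rot: [179.9, 0.1, -16.9]
wrist_force: [-0.3, -1.2, -3.2]
opening: 0.0232
time: 20.55
ee_pos: [0.4746, 0.1406, 0.0408]
tcp_rot: [180.0, 0.1, -16.9]
wrist_force: [-0.3, -0.1, -2.8]
opening: 0.023
```

Both holes are over the studs, since it's below stud-top level with no force. I continue down to the deck (expected TCP z≈38.2).

```bash
python3 -m pendant '[[0,[0,0,-0.5],[0,0,0]],[0,[0,0,-1],[0,0,0]],[0,[0,0,-1.5],[0,0,0]],[0,[0,0,-2],[0,0,0]],[0,[0,0,-2],[0,0,0]]]'
python3 -m pendant '[[0,[0,0,-0.5],[0,0,0]],[0,[0,0,-1],[0,0,0]],[0,[0,0,-1.2],[0,0,0]],[0,[0,0,-1.2],[0,0,0]]]'
```

```text
time: 21.18
ee_pos: [0.4746, 0.1406, 0.0387]
tcp_rot: [180.0, 0.1, -16.9]
wrist_force: [0.8, 1.2, -1.8]
opening: 0.0229
time: 21.68
ee_pos: [0.4746, 0.1406, 0.0382]
tcp_rot: [180.0, 0.1, -16.9]
wrist_force: [-3.8, -0.3, 6.5]
opening: 0.0229
```

Seated at z=38.2 mm, exactly 7.0 mm below the stud-top contact. Releasing and retreating.

```bash
python3 -m pendant '[[30,[0,0,0],[0,0,0]],[45,[0,0,0],[0,0,0]],[60,[0,0,0],[0,0,0]],[60,[0,0,0],[0,0,0]],[60,[0,0,15],[0,0,0]],[60,[0,0,40],[0,0,0]],[60,[-20,0,90],[0,0,0]],[60,[-60,0,140],[0,0,0]],[60,[-100,0,190],[0,0,0]],[60,[-110,3,211],[0,0,0]],[60,[-110,3,211],[0,0,0]],[60,[-110,3,211],[0,0,0]],[60,[-110,3,211],[0,0,0]]]'
python3 - <<'E'
from h import *
p=look("w7");rect(p,"adapter_plate",.028)
for l in("adapter_plate","plate_grip","mount_base"): print(l,[(np.round(d["position"],4).tolist(),round(d["confidence"],2)) for d in pinpoint(p,l)[:1]])
i=p["img"][0:220,160:400,::-1];cv2.imwrite("pics/c7.png",cv2.resize(i,None,fx=2.7,fy=2.7,interpolation=cv2.INTER_CUBIC))
E
```

```text
time: 23.3
ee_pos: [0.3646, 0.1435, 0.2482]
tcp_rot: [179.9, 0.2, -16.9]
wrist_force: [-0.4, -0.0, 0.4]
opening: 0.0515
t 23.3 pos [0.3646 0.1435 0.2482] rot [ 1.7991e+02  1.5000e-01 -1.6910e+01] F [-0.4 -0.   0.4]
adapter_plate conf 0.93 px [240  11] [326 138] rect mm ((476.49267578125, 141.1022186279297), (71.01741790771484, 100.00814819335938), 73.13335418701172)
adapter_plate []
plate_grip [([0.4721, 0.1362, 0.065], 0.61)]
mount_base []
```

View pics/c7.png

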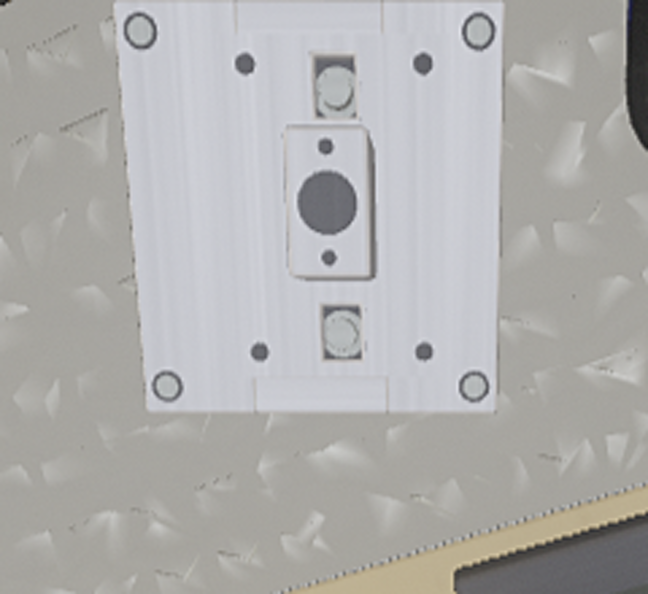

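The crop shows both studs standing in the plate's holes, at (336,88) and (342,333). The plate is parallel to the base and flush, and the gripper is clear.

```bash
python3 -c "
from workcell import *
print(job_done())"
```

```text
the job is handed in; nothing more can be done
None
```

The adapter plate sits flush on the mounting base with both studs in its holes. The gripper has let go and is clear, and I handed the job in at about 23 s.

**What I did:** I gripped the plate by its block and laid it on the stud tops about 9 mm to the +y side. I slid it toward −y with a light press of about 8 N until the support gave way. I then lowered it straight down and released it.

**Last checks:**
- The seated height was exactly 7.0 mm below the stud-top contact, with about 9 N of final press. The highest wrist force I read at the end of a move on the base was about 6.5 N.
- The last picture shows both studs in the holes and the plate's yaw within 0.1° of the base's.

**What went wrong or disagreed:**
- Joint 6 ran into its +180° limit while carrying the plate, so I unwound it nearly a full turn in mid-air. This only cost time.
- In the last picture the networks did not find the plate's or the base's origin. The region outline and the view itself confirmed the fit instead.
- I did not measure the other things on the table again. The arm carried the plate well above them and the wrist force showed no contact.

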